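Snap the sample tub's lid shut all round

ROBOT

A 6-joint arm with a two-finger parallel gripper is mounted at the origin on the work surface. World frame = base frame: x ahead of the robot, y to its left, z up, the work surface at z = 0. Lengths are in m, angles in rad, forces in N, time in s.
With the tool pointing down it reaches from about 0.225 to 0.875 m from the base axis. Payload 3.4 kg.
Tool frame: the origin (TCP) lies on the centre line of the jaws, within the pads' length; the fingertips stand 17 mm ahead of it and the grasp point (between the pads) lies 2 mm behind it (manip.finger_overhang is the distance from the TCP to the fingertips, in m); y points along the fingers, x is the direction in which the jaws open and shut, and the axes are right-handed (so a half turn about y gives the same grasp; the last joint's range is limited). The gripper opens to 85 mm and grips with 20 to 120 N. Pads are 22 mm wide; open, the fingers measure 114 mm over their backs; the gripper's body (76 mm by 85 mm) begins 54 mm behind the grasp point. The pads swing forward as they close: fully open they stand 13 mm farther back than shut.
Start: joints at [1.197, 0.276, 1.505, -0, 1.361, -0.121], TCP at [0.144, 0.557, 0.248] pointing down, gripper open.
Joint ranges: [-2.89, 2.89], [-0.75, 2.08], [0.22, 2.7], [-1.18, 4.32], [0.11, 2.71], [-2.7, 2.7]. Speed limits (rad/s): [2.57, 2.57, 3.14, 3.14, 3.14, 3.14].

INTERFACE

Orientations are given as a unit quaternion [w, x, y, z].
In Python, from rig import manip gives the robot as it stands.
- The arm moves only by the tool arm_command, never from a script. Its argument "commands" is a list of rows, each a list of 3 entries, a list of its own where there are three numbers: the finger opening in cm, from 0 to 8.54, then the shift along the world's x, y, z in cm, then the turn about the world's z in rad. A call has 1 to 12 rows; each row shifts and turns the commanded pose from where the row before left it; what a row does not reach is not made up. A row lasts 1/10 s, in which the tool goes at most 50 mm and 8.59 degrees, less where a joint would pass 70% of its speed; a pose out of reach is approached as far as the arm can. A call with a gripper value outside its range is refused whole. The fingers move at their own pace and stop on an object; "grip_force" is the grip in N (left out, the last holds). Time passes only in rows, so rows that do not move let the fingers close. It gives the time, the measured TCP pose, the force and the opening at its end, in the units of the state.
- manip.get_state(): the state, without advancing time (a new reading comes with each control period).
- manip.get_image(name): name is "scene" or "top" or "wrist"; returns a dict with "pixels" (400x640x3 uint8, red, green, blue), "range_z" (400x640 float32, m along the optical axis (not along the pixel's ray), 0 where there is no reading), "intrinsics" (3x3 intrinsics, pixels), "R" (3x3) and "t" (3): a world point X has camera coordinates R X + t. Camera axes: x right, y down, z forward; pixel columns grow to the right and rows downward; lengths in m; the calibration is good to about 2 mm. A picture is of the moment at which its call begins.
- manip.sign_off(): hands the job in, once; it reports no verdict.
The state is a dict: "clock": time; "qpos": joint angles; "qd": joint speeds; "effort": joint torques, N m; "position": TCP position; "ee_rot": TCP orientation; "contact_force": force on the tool from outside, world axes, zero at the start; "moment": the same for the moment, N m; "width": finger opening in m.
Only numpy, scipy, OpenCV 4.12 (cv2) and the standard library are available. Lean on these libraries where they do the work, as an engineer would, in place of code of your own. Each camera call takes 0.05 s, during which the arm holds its last target.

TASK

The lid lies on the sample tub but its rim is still sprung up: press down the four rim sections, one on each side, until every one has clicked shut flush with the lid, then take the hand away. Only press: do not lift the tub or shove it across the table, and leave the scoop, the jar and the drinking bottle where they stand.

Things in the scene. Friction and masses are not known exactly. Their poses are not given: they have to be found in the camera images.
- tub: loose food-sample tub of grey plastic with a white snap lid on it; 160 x 120 mm at the base, 90 mm high to the lid's flat middle, 174 x 134 mm over the lid, about 1 kg full. Origin at the centre of its underside on the table; x along its long side, y along its short side, z up.
- tub_lid (a point): centre of the lid's top face, 90 mm above the table. The lid's middle panel (112 x 72 mm) and four corners (26 mm squares) are fixed. Between the corners lie four white rim sections, one on each side: plates 30 mm wide, 4 mm thick, with a 14 mm hanging skirt, hinged at the panel's edge. All start up by 0.40 rad (outer edge 12 mm above the panel). Shut, they are flush with the panel.
- section1 (a joint): swing of rim section 1 of the lid (68 mm long, on the tub's +x side), rad: 0 = standing up, 0.40 = clicked shut and flush. It snaps: about 11 N straight down at its press point carries it half way, then it jumps shut by itself and stays; let go sooner it springs back up.
- section1_press (a point): point to press on rim section 1: on its top face, middle of its length, 19 mm out from its hinge line, 11 mm in from its outer edge. x = outward from the hinge (sloping up while the section is up), y = along the hinge, z = out of its top face. It is 97 mm above the table while the section is up, 90 mm when shut.
- section2 (a joint): swing of rim section 2 of the lid (108 mm long, on the tub's +y side), rad: 0 = standing up, 0.40 = clicked shut and flush. It snaps: about 11 N straight down at its press point carries it half way, then it jumps shut by itself and stays; let go sooner it springs back up.
- section2_press (a point): point to press on rim section 2: on its top face, middle of its length, 19 mm out from its hinge line, 11 mm in from its outer edge. x = outward from the hinge (sloping up while the section is up), y = along the hinge, z = out of its top face. It is 97 mm above the table while the section is up, 90 mm when shut.
- section3 (a joint): swing of rim section 3 of the lid (68 mm long, on the tub's -x side), rad: 0 = standing up, 0.40 = clicked shut and flush. It snaps: about 11 N straight down at its press point carries it half way, then it jumps shut by itself and stays; let go sooner it springs back up.
- section3_press (a point): point to press on rim section 3: on its top face, middle of its length, 19 mm out from its hinge line, 11 mm in from its outer edge. x = outward from the hinge (sloping up while the section is up), y = along the hinge, z = out of its top face. It is 97 mm above the table while the section is up, 90 mm when shut.
- section4 (a joint): swing of rim section 4 of the lid (108 mm long, on the tub's -y side), rad: 0 = standing up, 0.40 = clicked shut and flush. It snaps: about 11 N straight down at its press point carries it half way, then it jumps shut by itself and stays; let go sooner it springs back up.
- section4_press (a point): point to press on rim section 4: on its top face, middle of its length, 19 mm out from its hinge line, 11 mm in from its outer edge. x = outward from the hinge (sloping up while the section is up), y = along the hinge, z = out of its top face. It is 97 mm above the table while the section is up, 90 mm when shut.
- scoop: loose stainless steel sampling scoop lying beside the tub, about 235 mm long, 75 mm wide and 33 mm high, on the tub's +y side, its long axis roughly parallel to the tub's x. Origin on the table under the rear part of its trough; x towards the scoop's open mouth. To be left alone.
- jar: loose glass jar with steel lid, 66 mm across, 85 mm high, standing near the tub's +x side. Origin at the centre of its underside, z up. To be left alone.
- flask: loose blue drinking bottle, 72 mm across, 200 mm high, standing to the robot's right. Origin at the centre of its underside, z up. To be left alone.
Things that resemble listed ones, but are neither listed nor needed, are in the scene too. Of the things that look like the tub, the middle-sized one is meant.

How it is judged:
By the outcome, as a careful person would: the job done as asked, in the order asked, and still so for the second after the job is handed in, with the robot touching nothing.
It also fails if it takes over 42 s, if anything falls off the work surface, if the arm or the gripper's body presses on something with over 40 N, if the wrist force passes 120 N, or if a joint passes its speed limit or range.

## Working session

There is one attempt and no reset: what is moved stays moved. The work goes in short steps, Python scripts to look and compute and a tool call to move; the robot and the scene stay as the last step left them, time stands still between calls to the robot, and variables do not carry over. Pictures are saved under pics/ and viewed, and the job is handed in when it is done.

Besides the shell and the picture viewer there is one more tool, called after "Request:" by a JSON object that holds its "op" and its "data". arm_command: Moves the arm, as the interface text tells. Its arguments: {"type":"object","properties":{"commands":{"type":"array"},"grip_force":{"type":"number"}},"required":["commands"]}

```bash
mkdir -p pics
cat > h.py <<'E'
import numpy as np, cv2
from rig import manip
def grab(name,fn):
    im=manip.get_image(name); cv2.imwrite('pics/'+fn+'.png',im['pixels'][:,:,::-1]); np.savez('pics/'+fn+'.npz',**{k:np.array(v) for k,v in im.items()}); return im
def load(fn): return dict(np.load('pics/'+fn+'.npz'))
def pts(im):
    K=im['intrinsics'];z=im['range_z'];v,u=np.mgrid[:z.shape[0],:z.shape[1]]
    c=np.stack([(u-K[0,2])/K[0,0]*z,(v-K[1,2])/K[1,1]*z,z],-1)
    return (c-im['t'])@im['R']
E
python3 - <<'E'
from h import *
for n in ['scene','top']: grab(n,n+'0')
s=manip.get_state();print({k:np.round(v,3) for k,v in s.items()})
E
```

```text
{'clock': np.float64(0.1), 'qpos': array([ 1.197,  0.277,  1.506,  0.   ,  1.361, -0.121]), 'qd': array([ 0.002, -0.002, -0.003,  0.002, -0.001,  0.   ]), 'effort': array([ 0.000e+00, -4.177e+01, -2.464e+01, -0.000e+00,  6.000e-03,
        0.000e+00]), 'position': array([0.144, 0.556, 0.248]), 'ee_rot': array([-0.559,  0.559,  0.432, -0.433]), 'contact_force': array([-0.677, -0.301, -0.039]), 'moment': array([ 0.02 , -0.002,  0.016]), 'width': np.float64(0.086)}
```

View pics/scene0.png

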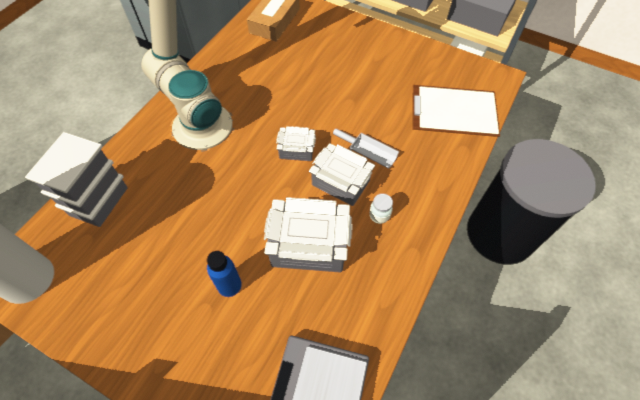

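View pics/top0.png

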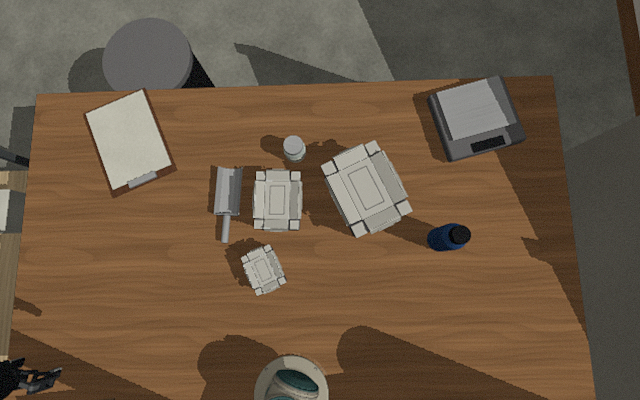

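The middle-sized tub is at about (277,200) in the top view. The scoop is to its left, the jar is above it at (294,148), the large tub is on its right and the small one is below at (263,270). Next I'll measure it.

Run:
```python
from h import *
im=load('top0');P=pts(im);print('cam', -im['R'].T@im['t'], im['intrinsics'][0,0])
hsv=cv2.cvtColor(im['pixels'],cv2.COLOR_RGB2HSV)
m=((hsv[...,1]<60)&(hsv[...,2]>120)).astype(np.uint8)
m[(P[...,2]<.05)]=0
m=cv2.morphologyEx(m,cv2.MORPH_CLOSE,np.ones((3,3)))
n,l,st,c=cv2.connectedComponentsWithStats(m)
for i in range(1,n):
    if st[i,4]<100: continue
    q=P[l==i]; r=cv2.minAreaRect((q[:,:2]*1000).astype(np.float32))
    print(c[i].round(),st[i],r,np.percentile(q[:,2],[1,10,50,90,99]).round(3))
# middle tub detail: zoom
sub=im['pixels'][130:300,200:420];cv2.imwrite('pics/z0.png',cv2.resize(sub,None,fx=3.5,fy=3.5,interpolation=cv2.INTER_CUBIC)[:,:,::-1])
```

```text
cam [ 0.36281994 -0.1205684   1.12880295] 369.603067127137
[471. 109.] [ 437   79   72   62 2765] ((661.239013671875, -347.9783020019531), (207.80943298339844, 721.035400390625), 36.61332702636719) [0.052 0.054 0.056 0.059 0.061]
[294. 146.] [283 136  22  23 366] ((556.67041015625, -78.13162231445312), (392.6490173339844, 57.81220245361328), 20.723953247070312) [0.053 0.06  0.085 0.088 1.129]
[367. 188.] [ 321  140   91   98 5273] ((557.6280517578125, -190.42587280273438), (261.59814453125, 320.7605895996094), 31.07320785522461) [0.112 0.12  0.124 0.134 0.139]
[277. 200.] [ 253  169   49   63 2771] ((496.22137451171875, 16.286422729492188), (337.5702209472656, 179.29608154296875), 17.75766944885254) [0.084 0.089 0.093 0.1   0.104]
[263. 270.] [ 241  245   45   51 1434] ((379.09130859375, 10.909072875976562), (131.8446044921875, 229.82888793945312), 22.786420822143555) [0.059 0.062 0.066 0.071 0.075]
[301. 394.] [283 386  35  14 225] ((47.2376708984375, -50.639183044433594), (112.1081771850586, 42.08022689819336), 39.46628952026367) [0.156 0.172 0.193 0.198 0.2  ]
```

Run:
```python
from h import *
im=load('top0');P=pts(im)
print((P[160:242:4,247:309:5,2]*1000).round().astype(int))
```

```text
[[   2    3    5    4    5    4   -1    4    0   32   32   -1    1]
 [  -1    2   -1    0    1    3    3   -1    1    1   -1    2   -1]
 [  -1    1    2    0   -2    2    2    0   -2    2    3    4    2]
 [   0    2   90   93  101  103  100  102  100   91   91   -2   -5]
 [   2    2   90   94  101   94   98   95   95   90   91    0    3]
 [  -2    0   88   88   91   90   90   93   92   90   91    4    1]
 [   1    4   98   91   91   91   92   94   92   92  101   -2   -3]
 [   2   -1  100   90   90   92   92   92   88   95   99    0    1]
 [   2   -1   96   95   91   91   92   91   90   94  100   -1    3]
 [   1   91  101   94   88   95   87   93   91   93  103    4    1]
 [   1   94  101   91   87   92   91   91   88   94   99    0    5]
 [  -1   93   97   95   90   92   92   93   87   93  103   -1    2]
 [   2   89  100   91   87   93 1129   91   90   97  101   -2    1]
 [   0   92  102   94   90   92   89   95   92   94  102    0    4]
 [  -1   96   97   92   94   91   93   90   91   94  100   -4    2]
 [   2    2   90   89   94   94 1129   93   90   86   85   -1    4]
 [   3    0   93   87  100   95   94   97   93   93   89   -1   -1]
 [   1    0   92   85  101  100  102   97  100   88   91    1   -1]
 [   2    0    2    3    6   -1    0   -2    3    1    0    1    0]
 [   0   -1    0    0   -5    5    1    0    0   -1    1    1   -5]
 [   4   -3    4    4    4    4    3   -1    2    0   -1    0    2]]
```

View pics/z0.png

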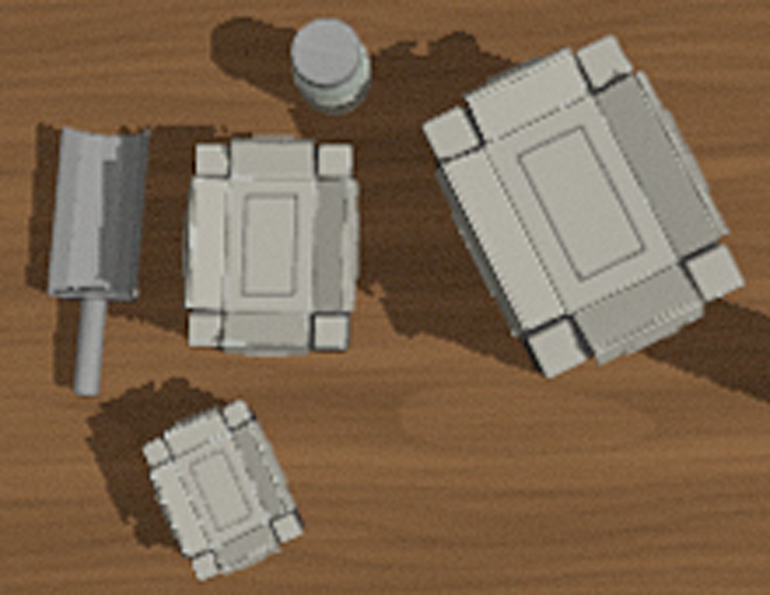

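```bash
cat >> h.py <<'E'
def ray(im,uv,z):
    uv=np.atleast_2d(np.array(uv,float));K=im['intrinsics'];R=im['R'];C=-R.T@im['t']
    d=np.c_[(uv-[K[0,2],K[1,2]])/[K[0,0],K[1,1]],np.ones(len(uv))]@R
    return C+d*((z-C[2])/d[:,2])[:,None]
E
python3 - <<'E'
from h import *
im=load('top0')
for q in ([(196,141),(353,145),(348,349),(188,347)],[(247,193),(299,196),(293,297),(242,294)]):
    uv=(np.array(q)+.5)/3.5-.5+[200,130]
    w=ray(im,uv,.09); print(w.round(4)); print(w.mean(0).round(4)); 
    x=(w[0]+w[1]-w[2]-w[3])/2; y=(w[0]+w[3]-w[1]-w[2])/2
    print(np.linalg.norm(x[:2]),np.linalg.norm(y[:2]),np.arctan2(x[1],x[0]),np.arctan2(-y[0],y[1]))
P=pts(im); m=(P[...,2]>.075)&(P[...,2]<.11);mm=np.zeros_like(m);mm[165:236,248:308]=1;q=P[m&mm]
print(cv2.minAreaRect((q[:,:2]*1000).astype(np.float32)),q[:,:2].mean(0),np.percentile(q,[.5,99.5],axis=0))
E
```

```text
[[ 0.6371  0.0905  0.09  ]
 [ 0.6299 -0.0403  0.09  ]
 [ 0.4609 -0.0341  0.09  ]
 [ 0.4655  0.0958  0.09  ]]
[0.5484 0.028  0.09  ]
0.1704143008118176 0.1304969272898662 -0.03360434324855033 -0.045521667940139114
[[0.5917 0.0479 0.09  ]
 [0.588  0.0048 0.09  ]
 [0.5043 0.0102 0.09  ]
 [0.5078 0.0519 0.09  ]]
[0.548  0.0287 0.09  ]
0.08399607420072598 0.04251444748030042 -0.056036486246264464 -0.08493265801327347
((547.916748046875, 29.978656768798828), (142.1047821044922, 181.61888122558594), 89.10794067382812) [0.54555618 0.02869875] [[ 0.45785008 -0.04077335  0.08287564]
 [ 0.633929    0.0996711   0.10407879]]
```

Request:
{"op": "arm_command", "data": {"commands": [[0,[3,-3.5,0],0],[0,[3,-3.5,0],0],[0,[3,-3.5,0],0],[0,[3,-3.5,0],0],[0,[3,-3.5,0],0],[0,[3,-3.5,0],0],[0,[3,-3.5,0],0],[0,[3,-3.5,0],0],[0,[0,0,0],0]], "grip_force": 60}}

```text
clock: 1.0
position: [0.3872, 0.2727, 0.248]
ee_rot: [-0.559, 0.562, 0.431, -0.431]
contact_force: [-1.6, 0.4, 0.9]
width: -0.0004
```

Run:
```python
from h import *
from scipy.spatial.transform import Rotation as R
s=manip.get_state();print({k:np.round(v,3) for k,v in s.items()},manip.finger_overhang)
q=s['ee_rot'];print(R.from_quat([*q[1:],q[0]]).as_matrix().round(3))
```

```text
{'clock': np.float64(1.0), 'qpos': array([ 0.469,  0.122,  1.707, -0.003,  1.311, -0.842]), 'qd': array([ 0.081, -0.004,  0.012,  0.087,  0.024,  0.056]), 'effort': array([ -1.682, -31.787, -24.074,  -0.507,  -0.032,  -0.346]), 'position': array([0.387, 0.273, 0.248]), 'ee_rot': array([-0.559,  0.562,  0.431, -0.431]), 'contact_force': array([-1.565,  0.442,  0.931]), 'moment': array([0.046, 0.022, 0.   ]), 'width': np.float64(-0.0)} 0.017
[[ 0.257  0.002 -0.967]
 [ 0.967 -0.003  0.257]
 [-0.002 -1.    -0.002]]
```

Request:
{"op": "arm_command", "data": {"commands": [[0,[3,-3,-0.4],0.11],[0,[3,-3,-0.8],0.105],[0,[3,-3,-0.8],0],[0,[3,-3,-1],0],[0,[3,-3,-1],0],[0,[3,-3,-1],0],[0,[3,-3.4,-1],0],[0,[2.6,-3.4,-1],0],[0,[0,0,-2],0],[0,[0,0,0],0]]}}

```text
clock: 2.0
position: [0.618, 0.0286, 0.1548]
ee_rot: [0.512, -0.508, -0.488, 0.492]
contact_force: [-0.4, -0.1, -0.6]
width: 0.0002
```

Run:
```python
from h import *
a=grab('top','top1');b=grab('wrist','wr1');c=grab('scene','sc1')
s=manip.get_state();print({k:np.round(v,4) for k,v in s.items()})
o=np.hstack([cv2.resize(c['pixels'][100:300,220:460],(600,500)),])
cv2.imwrite('pics/z1.png',o[:,:,::-1])
```

```text
{'clock': np.float64(2.15), 'qpos': array([-6.4200e-02,  4.0210e-01,  1.5427e+00,  6.0000e-04,  1.1971e+00,
       -1.5985e+00]), 'qd': array([ 0.0065, -0.0175, -0.0122, -0.0025, -0.0056, -0.0008]), 'effort': array([-4.8920e-01, -4.6092e+01, -2.2345e+01, -2.6400e-02,  2.7400e-02,
        2.7000e-03]), 'position': array([0.6194, 0.0299, 0.1587]), 'ee_rot': array([ 0.5093, -0.5089, -0.4908,  0.4907]), 'contact_force': array([-0.3569,  0.1634,  0.7771]), 'moment': array([ 0.043 ,  0.0328, -0.0203]), 'width': np.float64(-0.0)}
```

View pics/wr1.png

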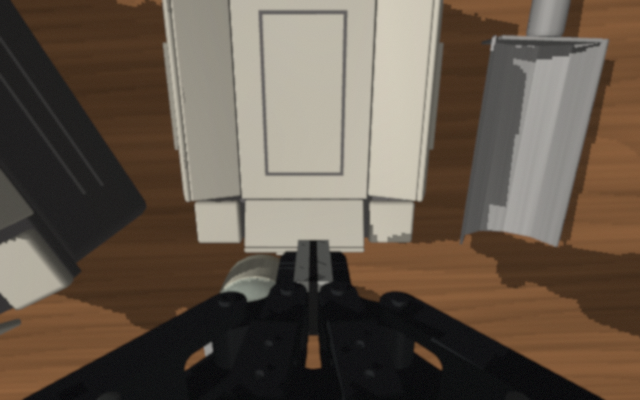

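View pics/z1.png

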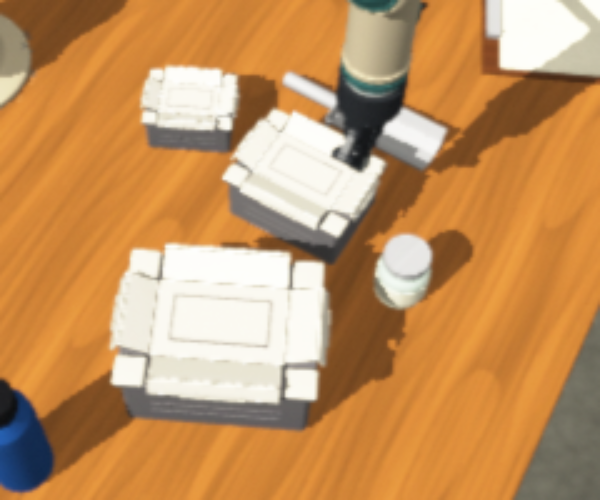

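The wrist view shows the middle tub's section 1 at about (305,223), just beyond the closed tips at (313,250). The lid's printed rectangle has corners near (260,12), (347,12), (343,174) and (267,174). I'll cross-check the position from here.

Run:
```python
from h import *
im=load('wr1')
print((-im['R'].T@im['t']).round(3))
uv=[(260,12),(347,12),(343,174),(267,174),(241,199),(367,199),(197,242),(412,241)]
w=ray(im,uv,.09);print(w[:,:2].round(4)); print('rect c',w[:4,:2].mean(0))
y=w[6]-w[7];y2=w[4]-w[5];y3=w[3]-w[2];y4=w[0]-w[1]
for k in (y,y2,y3,y4): print(np.linalg.norm(k),np.arctan2(k[1],k[0])+np.pi/2, np.arctan2(k[1],k[0])-np.pi/2)
x=(w[2]+w[3]-w[0]-w[1])/2;print('x',np.linalg.norm(x),np.arctan2(x[1],x[0]))
P=pts(im);print('lid z',np.median(P[40:150,275:335,2]), P[100,300])
K=im['intrinsics'];s=manip.get_state();p=np.array(s['position'])-[0,0,.017];c=im['R']@p+im['t'];print('tip px',(K@c/c[2])[:2])
```

```text
[0.544 0.032 0.282]
[[ 0.5082  0.007 ]
 [ 0.5097  0.0499]
 [ 0.5918  0.0469]
 [ 0.5902  0.0044]
 [ 0.6044 -0.0116]
 [ 0.607   0.0605]
 [ 0.6302 -0.0402]
 [ 0.6342  0.0874]]
rect c [0.54996404 0.02704246]
0.127668405268845 -0.031416314014981905 -3.1730089676047752
0.07208264991625356 -0.03644696051109575 -3.178039614100889
0.042563757508362755 -0.03642468791626863 -3.1780173415060617
0.04287847098658386 -0.03630034957597639 -3.1778930031657695
x 0.08210508171816429 -0.03378817161132618
lid z 0.09010813657717914 [0.55083277 0.02471713 0.08945628]
tip px [314.93565704 263.95315715]
```

Request:
{"op": "arm_command", "data": {"commands": [[0,[0.5,-0.5,-1],0],[0,[0,0,-1.5],0],[0,[0,0,-1],0],[0,[0,0,-0.4],0],[0,[0,0,-0.4],0],[0,[0,0,-0.3],0],[0,[0,0,-0.2],0],[0,[0,0,0],0]]}}

```text
clock: 2.95
position: [0.6247, 0.0238, 0.1103]
ee_rot: [0.509, -0.509, -0.49, 0.491]
contact_force: [0.1, 0.7, 0.0]
width: 0.0001
```

Request:
{"op": "arm_command", "data": {"commands": [[0,[0,0,-0.2],0],[0,[0,0,0],0]]}}

```text
clock: 3.15
position: [0.6245, 0.0237, 0.108]
ee_rot: [0.51, -0.509, -0.49, 0.491]
contact_force: [-1.0, -0.6, 0.4]
width: 0.0002
```

Run:
```python
from h import *
b=grab('wrist','wr2');c=grab('scene','sc2');t=grab('top','top2')
o=np.hstack([cv2.resize(c['pixels'][130:220,295:405],(400,330),interpolation=2),cv2.resize(t['pixels'][150:250,210:330],(400,330),interpolation=2)])
o=np.vstack([o,cv2.resize(b['pixels'][150:300,140:480],(800,265))[:265]])
cv2.imwrite('pics/z2.png',o[:,:,::-1]);print(manip.get_state()['position'],manip.get_state()['contact_force'])
```

```text
[0.62476949 0.02372066 0.10822136] [-0.96404302 -0.62100566 -0.17524475]
```

View pics/z2.png

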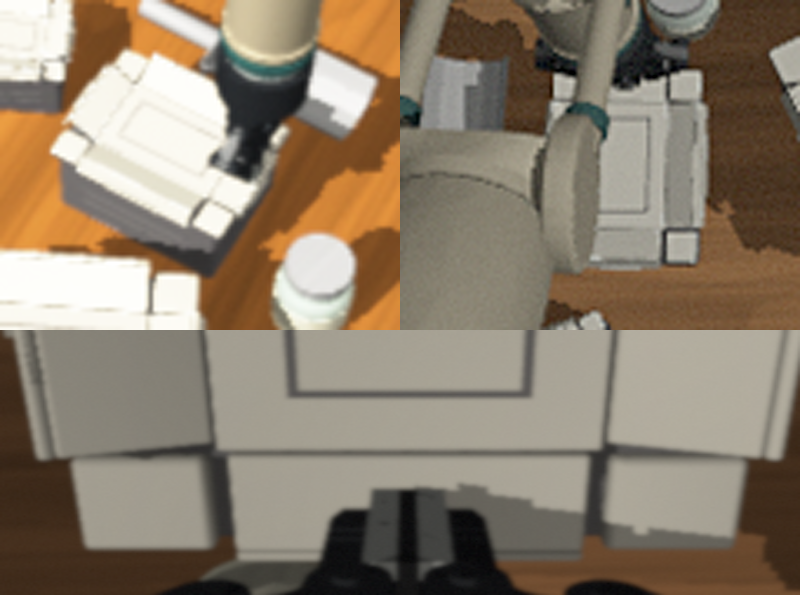

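```bash
cat >> h.py <<'E'
C=np.array([.5495,.0275]);YAW=-.035
def secs(im):
    P=pts(im).reshape(-1,3);ok=im['range_z'].ravel()>0;P=P[ok]
    c,s=np.cos(YAW),np.sin(YAW);L=(P[:,:2]-C)@np.array([[c,-s],[s,c]])
    L=np.c_[L,P[:,2]]; L=L[(L[:,2]>.07)&(L[:,2]<.115)]
    for n,(o,a,sg,h,w) in {1:(0,1,1,56,34),2:(1,0,1,36,54),3:(0,1,-1,56,34),4:(1,0,-1,36,54)}.items():
        r=sg*L[:,o]*1000-h; k=(r>3)&(r<27)&(abs(L[:,a])*1000<w-6); q=L[k]; r=r[k]
        if len(q)<15: print(n,'few',len(q));continue
        sl=[int(np.median(q[(r>=e)&(r<e+6),2])*10000)/10 if ((r>=e)&(r<e+6)).sum()>3 else None for e in (3,9,15,21)]
        print('section',n,len(q),'z by r',sl)
E
python3 - <<'E'
from h import *
for f in ['top0','wr1','wr2','top2','sc2']: print(f);secs(load(f))
E
```

```text
top0
section 1 162 z by r [93.7, 96.5, 98.1, 100.2]
section 2 301 z by r [92.7, 94.8, 97.1, 100.0]
section 3 156 z by r [92.4, 94.2, 96.5, 99.9]
section 4 270 z by r [94.6, 96.3, 98.6, 100.7]
wr1
section 1 4175 z by r [91.4, 93.9, 96.4, 98.9]
section 2 9687 z by r [92.1, 94.6, 97.1, 99.5]
3 few 0
section 4 9915 z by r [91.1, 93.7, 96.2, 98.8]
wr2
section 1 5670 z by r [89.6, 89.7, 89.1, 89.1]
section 2 14885 z by r [92.0, 94.6, 97.1, 99.4]
3 few 0
section 4 14915 z by r [91.1, 93.7, 96.3, 98.8]
top2
section 1 52 z by r [91.1, 91.5, None, None]
2 few 13
section 3 146 z by r [92.7, 95.1, 97.3, 99.4]
section 4 273 z by r [93.9, 96.4, 99.4, 100.7]
sc2
section 1 42 z by r [86.8, 87.2, 88.1, 86.4]
section 2 162 z by r [90.9, 93.2, 95.6, 98.0]
section 3 119 z by r [90.8, 93.2, 94.4, 96.7]
section 4 153 z by r [89.6, 91.8, 93.9, 97.0]
```

Section 1 is shut: its profile is flat at about 89 mm. Next is section 2.

Request:
{"op": "arm_command", "data": {"commands": [[0,[0,0,1.5],0],[0,[0,0,2.5],0],[0,[-3,2.4,0],0],[0,[-4.3,3.5,0],0],[0,[0,0,-1],0],[0,[0,0,-1.2],0],[0,[0,0,-0.5],0],[0,[0,0,-0.4],0],[0,[0,0,-0.3],0],[0,[0,0,-0.3],0],[0,[0,0,-0.3],0],[0,[0,0,0],0]]}}

```text
clock: 4.5
position: [0.5566, 0.0787, 0.1079]
ee_rot: [-0.51, 0.51, 0.49, -0.49]
contact_force: [-0.0, 0.5, -0.4]
width: -0.0
```

Run:
```python
from h import *
secs(grab('wrist','wr3'));secs(grab('scene','sc3'))
s=manip.get_state();print(s['position'],s['contact_force'])
```

```text
section 1 140 z by r [89.2, 89.2, None, None]
section 2 7191 z by r [89.6, 89.8, 90.0, 90.1]
section 3 10317 z by r [91.9, 94.4, 97.0, 99.4]
section 4 14929 z by r [91.2, 93.8, 96.3, 98.8]
section 1 111 z by r [88.1, 88.0, 87.7, 87.8]
section 2 125 z by r [88.1, 87.4, 87.8, 87.1]
section 3 117 z by r [90.4, 93.5, 96.6, 98.3]
section 4 152 z by r [89.0, 91.8, 95.2, 97.0]
[0.5563893  0.07888206 0.10799215] [ 0.18795381 -0.35340816 -0.64503149]
```

Request:
{"op": "arm_command", "data": {"commands": [[0,[0,0,1.5],0],[0,[0,0,2.5],0],[0,[-2.7,-1.6,0],0],[0,[-2.8,-1.7,0],0],[0,[-2.7,-1.6,0],0],[0,[0,0,-1.2],0],[0,[0,0,-1.2],0],[0,[0,0,-0.5],0],[0,[0,0,-0.3],0],[0,[0,0,-0.3],0],[0,[0,0,-0.3],0],[0,[0,0,-0.2],0]]}}

```text
clock: 5.8
position: [0.4746, 0.0303, 0.1082]
ee_rot: [-0.509, 0.509, 0.491, -0.49]
contact_force: [-0.1, 0.3, 0.4]
width: 0.0003
```

Run:
```python
from h import *
secs(grab('wrist','wr4'));secs(grab('scene','sc4'))
s=manip.get_state();print(s['position'],s['contact_force'])
```

```text
1 few 0
section 2 269 z by r [None, 89.3, 89.2, 89.0]
section 3 3491 z by r [89.4, 89.6, 89.8, 90.5]
section 4 307 z by r [None, 94.7, 96.2, 97.9]
section 1 113 z by r [86.9, 87.1, 87.6, 87.3]
section 2 173 z by r [87.3, 87.0, 86.7, 86.5]
section 3 87 z by r [89.0, 89.2, 88.1, 86.5]
section 4 146 z by r [89.4, 91.2, 94.6, 96.9]
[0.47443967 0.03034939 0.10815026] [ 0.58218929 -0.04020845  0.62095782]
```

Section 3 is shut. For section 4, the move from (0.4745, 0.030) to (0.5475, -0.0275) is (+7.3, -5.75) cm.

Request:
{"op": "arm_command", "data": {"commands": [[0,[0,0,1.5],0],[0,[0,0,2.5],0],[0,[2.4,-1.9,0],0],[0,[2.5,-1.9,0],0],[0,[2.4,-1.9,0],0],[0,[0,0,-1.2],0],[0,[0,0,-1.2],0],[0,[0,0,-0.5],0],[0,[0,0,-0.3],0],[0,[0,0,-0.3],0],[0,[0,0,-0.3],0],[0,[0,0,-0.2],0]]}}

```text
clock: 7.1
position: [0.5464, -0.0261, 0.1085]
ee_rot: [0.509, -0.509, -0.491, 0.491]
contact_force: [-0.5, -0.4, 0.1]
width: -0.0002
```

Run:
```python
from h import *
secs(grab('wrist','wr5'));secs(grab('scene','sc5'))
s=manip.get_state();print(s['position'],s['contact_force'])
```

```text
section 1 25 z by r [89.1, None, None, None]
section 2 9987 z by r [89.2, 89.1, 89.1, 89.1]
section 3 8884 z by r [89.2, 89.2, 89.2, 89.1]
section 4 6266 z by r [89.3, 89.2, 89.1, 88.9]
section 1 114 z by r [86.8, 86.6, 87.4, 87.5]
section 2 99 z by r [87.6, 87.6, 87.2, 86.8]
section 3 53 z by r [87.2, 90.1, 87.5, 87.0]
section 4 106 z by r [86.8, 86.8, 89.1, 89.7]
[ 0.54636072 -0.02608712  0.10800414] [0.50261335 0.13607808 0.30543962]
```

Section 4 is shut too. I'll move the hand away, up and then back to the left for a clear view.

Request:
{"op": "arm_command", "data": {"commands": [[0,[0,0,1.5],0],[0,[0,0,3],0],[0,[0,0,4],0],[0,[0,0,4],0],[0,[0,1,3],0],[0,[-2,3,1],0],[0,[-3,4,0],0],[0,[-3,4,0],0],[0,[-3,4,0],0],[0,[-3,4,0],0],[0,[-2,4,0],0],[0,[0,0,0],0]]}}

```text
clock: 8.4
position: [0.3835, 0.2175, 0.2735]
ee_rot: [0.509, -0.506, -0.493, 0.492]
contact_force: [-0.1, -0.8, 0.0]
width: -0.0002
```

Run:
```python
from h import *
t=grab('top','top6');c=grab('scene','sc6');secs(t);secs(c)
s=manip.get_state();print(s['clock'],s['position'],s['contact_force'])
o=np.hstack([cv2.resize(c['pixels'][100:300,200:440],(400,333),interpolation=2),cv2.resize(t['pixels'][120:300,200:416],(400,333),interpolation=2)])
cv2.imwrite('pics/z6.png',o[:,:,::-1])
a=load('sc0') if 0 else cv2.imread('pics/scene0.png');d=cv2.absdiff(a,c['pixels'][:,:,::-1].copy()).max(2)
cv2.imwrite('pics/d6.png',d)
```

```text
section 1 155 z by r [90.4, 90.4, 90.6, 90.8]
section 2 282 z by r [90.1, 90.9, 91.6, 90.7]
section 3 161 z by r [90.5, 90.6, 90.0, 90.1]
section 4 279 z by r [90.2, 90.4, 89.8, 90.5]
section 1 111 z by r [86.9, 86.7, 87.6, 87.2]
section 2 173 z by r [87.9, 88.2, 87.8, 87.1]
section 3 103 z by r [87.3, 87.2, 87.3, 87.7]
section 4 198 z by r [86.9, 87.1, 87.7, 87.4]
8.5 [0.38637502 0.21407882 0.27338331] [ 0.13645758 -0.89334216 -0.00329776]
```

View pics/z6.png

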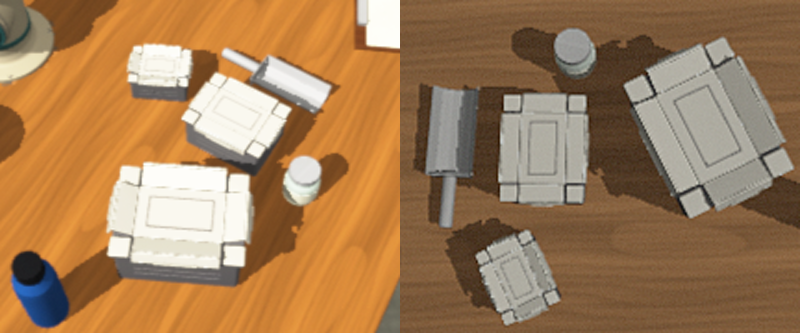

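View pics/d6.png

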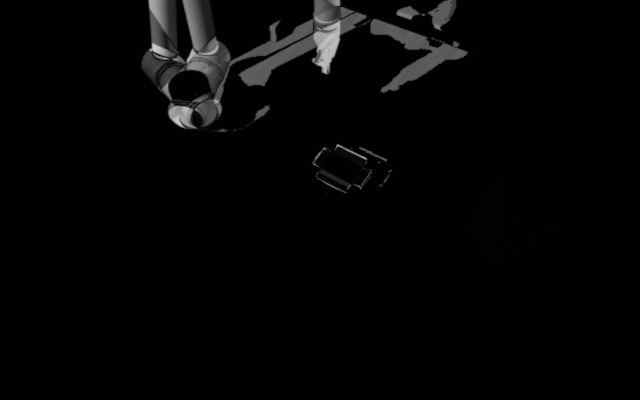

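The pictures show all four sections flat on the middle tub, with the hand well clear. In the difference image, apart from the arm and its shadow, only the rim sections at about (343,168) and their shadow edges at about (380,160) changed.

```bash
python3 -c "
from rig import manip
print(manip.sign_off())"
```

```text
the job is handed in; nothing more can be done
None
```

All four rim sections of the middle-sized tub are shut flush. I pressed them in order 1 to 4 with the closed fingertips, then took the hand away and handed the job in at about 8.5 s.

**Last checks:**
- **Sections:** with the hand clear, the top view shows all four flat at 90–92 mm. The scene view reads about 87–88 mm, also flat; the 2–3 mm gap between the views is about the calibration error.
- **Surroundings:** comparing the scene before and after shows no movement of the tub, scoop, jar or bottle.
- **Forces:** every reading I took was about 2 N or less. They came only at the end of each move, so the snap forces themselves were not seen.

**Missed target:** section 2 was pressed about 6 mm from the planned point because the arm cut a move short. It still clicked shut.

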